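Pack the sloping bike-tool case and click its lid shut

ROBOT

A 6-joint arm with a two-finger parallel gripper is mounted at the origin on the work surface. World frame = base frame: x ahead of the robot, y to its left, z up, the work surface at z = 0. Lengths are in mm, angles in rad, forces in N, time in s.
With the tool pointing down it reaches from about 300 to 775 mm from the base axis. Payload 14.6 kg.
Tool frame: the origin (TCP) lies between the finger pads; the fingertips stand 25 mm ahead of it and the grasp point (between the pads) lies 6 mm ahead of it; z points along the fingers, y is the line along which they close (so a half turn about z gives the same grasp; the last joint's range is limited). The gripper opens to 94 mm and grips with 3 to 60 N. Pads are 16 mm wide; open, the fingers measure 119 mm over their backs; the gripper's body (75 mm by 177 mm) begins 78 mm behind the grasp point.
Start: joints at [-1.202, 0.3, 1.521, -0, 1.321, -0.067], TCP at [232.167, -498.586, 230.446] pointing down, gripper open.
Joint ranges: [-3.03, 3.03], [-0.79, 2.21], [0.23, 2.52], [-1.04, 4.18], [0, 3.07], [-2.55, 2.55]. Speed limits (rad/s): [2.22, 2.22, 2.57, 3.14, 3.14, 3.14].

INTERFACE

Orientations are given as [roll, pitch, yaw] about the fixed x, y, z axes, in that order (R = Rz(yaw) Ry(pitch) Rx(roll)).
In Python, from cell import manip gives the robot as it stands. The module is installed in compiled form; this text tells all that it offers.
- The arm moves only by the tool step_arm, never from a script. Its argument "series" is one flat list of numbers, 5 for each row, row after row: the shift along the world's x, y, z in mm, then the turn about the world's z in rad, then the closure, from 0 (fully open) to 1 (shut). In form: [dx, dy, dz, spin, jaw, dx, dy, dz, spin, jaw, ...]. A call has 1 to 20 rows; each row shifts and turns the commanded pose from where the row before left it; what a row does not reach is not made up. A row lasts 1/8 s, in which the tool goes at most 62.5 mm and 10.7 degrees, less where a joint would pass 70% of its speed; a pose out of reach is approached as far as the arm can. A call is refused whole if a number of a shift passes 62.5 or a number of a turn 0.188, either way. A call with a gripper value outside its range is refused whole. The fingers move at their own pace and stop on an object; "squeeze" is the grip in N (left out, the last holds). Time passes only in rows, so rows that do not move let the fingers close. It gives the time, the measured TCP pose, the force, the opening and the grip force at its end, in the units of the state.
- manip.read_state(): the state, without advancing time (a new reading comes with each control period).
- manip.camera(name): name is "side" or "top"; returns (picture, depth): 400x640x3 uint8, blue, green, red; 400x640 float32, mm along the optical axis (not along the pixel's ray), 0 where there is no reading.
- manip.camera_info(name): a dict with "fovy" (degrees; the focal length in pixels is half the picture's height over the tangent of half this angle, whatever the lens; pixels are square), "cx", "cy" (the principal point, pixels), "eye" and "orientation" of the camera in the world. Camera axes: x right, y down, z forward; pixel columns grow to the right and rows downward; lengths in mm; the calibration is good to about 2 mm. A picture is of the moment at which its call begins. camera_info takes no time and is no camera call.
- manip.sign_off(): hands the job in; it is judged then, once.
The state is a dict: "clock": time; "joints": joint angles; "qd": joint speeds; "effort": joint torques, N m; "eef_pos": TCP position; "eef_rot": TCP orientation; "wrist_force": force on the tool from outside, world axes, zero at the start; "moment": the same for the moment, N m; "finger_gap": finger opening in mm; "finger_force": force on a finger pad.
Only numpy, scipy, OpenCV 4.12 (cv2) and the standard library are available. Lean on these libraries where they do the work, as an engineer would, in place of code of your own. Each camera call takes 0.05 s, during which the arm holds its last target. There are 200 camera calls.

TASK

Pack the bike-tool case: first lay the mini pump along the lower edge of its sloping bed, then hang the tool plate on the bed so that both of its holes are on the two steel pins and let go of it. Then swing the lid over and press it down past its catch until it is fully shut and stays shut. Leave the other things on the bench where they are.

Things in the scene. Friction and masses are not known exactly. Their poses are not given: they have to be found in the camera images.
- bed: Sloping grey bed of the fixed case, 220 (x) x 212 (y) mm, inclined 25 degrees, falling away from the robot. Origin: centre of its upper surface, 78 mm above the bench; x down the slope, y left along the level direction, z square off the surface (up and away from the robot). Black rim 14 mm high: inner face x=-104 at the upper edge, y=+-101 mm at the sides.
- pin_left (a point): Foot of the left steel pin, on the bed (bed frame x=-55, y=45, z=0 mm). Both pins stand square to the bed, 9 mm diameter, 26 mm long, the last 6 mm tapered.
- pin_right (a point): Foot of the right pin, on the bed surface (bed frame x=-55, y=-45, z=0 mm).
- lid (a joint): Lid angle in rad: 0 fully shut, 1.6 to 1.85 at the start (upright beside the bed's left edge), stop at 1.95. Stiff hinge: the lid stays where left; 2 to 5 N near the free edge swings it. The last 0.09 rad meets a spring catch: pressing 10 to 15 N square on the lid at lid_press takes it over the hump (about 0.035 rad); it then snaps to 0 and is held.
- lid_hinge (a point): Middle of the hinge line, which runs along the bed's x axis at bed frame y=+105, z=+14 mm.
- lid_press (a point): Good point to push and press, on the lid's outer face: middle of its length, 155 mm from the hinge side. Lid: grey hollow cover 222 mm along the hinge, 210 mm wide, 50 mm deep. Shut, it lies to the right of the hinge, outer face 64 mm above the bed; at 1.57 rad the outer face is parallel to bed z, 50 mm left of the hinge line. Axes as the bed's when shut; z out of the outer face.
- tool_plate: Aluminium plate 100 (x) x 130 (y) x 6 mm with three small tools fixed on it, flat on the bench, handle up. Origin: centre of its underside. Two 14 mm holes at x=-38, y=+-45 mm. Black handle at the centre: 14 mm thick (x), 50 mm long (y), top 43 mm above the underside. About 0.3 kg. Hung, its axes lie along the bed's, holes at the upper end, underside on the bed.
- hole_left (a point): Centre of the plate's left hole (plate frame x=-38, y=+45, z=0 mm: on the underside).
- hole_right (a point): Centre of the plate's right hole (plate frame x=-38, y=-45, z=0 mm: on the underside).
- pump: Mini pump: aluminium tube 24 mm in diameter, 150 mm long along x, axis 14 mm above its underside; two 28 mm square black collars at x=+-55 mm (22 mm long) on which it lies. Origin: under its middle. About 0.16 kg. In the case it lies along bed y, centred, either way round, close to the lower stops (origin at bed x about +82 mm; the plate needs the bed up-slope of x=+40 mm).
- oil: Bystander: white oil bottle, 48 mm diameter, 140 mm tall; origin at its base. Leave alone.
- spray: Bystander: bare metal spray can, 64 mm diameter, 180 mm tall; origin at its base. Leave alone.
- puck: Bystander: black hockey puck, 76 mm diameter, 25 mm high; origin at its base. Leave alone.
- tape: Bystander: white tape roll, 90 mm diameter, 25 mm high, lying flat; origin at its base. Leave alone.
- wrench: Bystander: steel wrench 170 mm long lying along its x axis right of the case. Leave alone.
- screwdriver: Bystander: screwdriver 190 mm long, lying. Leave alone.
- mug: Bystander: white mug 76 mm diameter, 90 mm tall; origin at its base. Leave alone.
- bed_low (a point): Middle of the bed's lower edge, on its surface (bed frame x=+104, y=0, z=0 mm). The two lower stops are 22 mm high, inner faces at x=+104 mm, and stand at |y| from 41 to 106 mm; the 82 mm gap between them leaves room for a finger.
- catch_block (a point): Top of the black block that holds the spring catch, outside the bed's right rim: bed frame x=0, y=-138, z=45 mm; block 70 mm long (x), reaching out to y=-144 mm.
Mind the look-alikes: they are no part of the job. Several things look just like the pump: the one meant starts farthest from the robot's base.

How it is judged:
By the outcome, as a careful person would: the job done as asked, in the order asked, and still so for the second after the job is handed in, with the robot touching nothing.
It also fails if it takes over 72 s, if anything falls off the work surface, if the arm or the gripper's body presses on something with over 40 N, if the wrist force passes 120 N, or if a joint passes its speed limit or range.

## Working session

There is one attempt and no reset: what is moved stays moved. The work goes in short steps, Python scripts to look and compute and a tool call to move; the robot and the scene stay as the last step left them, time stands still between calls to the robot, and variables do not carry over. Pictures are saved under pics/ and viewed, at most 10 in all, crops included, and the job is handed in when it is done.

Besides the shell and the picture viewer there is one more tool, called as a command line: name --argument value ..., lists and objects as JSON in quotes. step_arm: Moves the arm, as the interface text tells. Its arguments: {"type":"object","properties":{"series":{"type":"array"},"squeeze":{"type":"number"}},"required":["series"]}

```bash
mkdir -p pics; ls
python3 - <<'E'
from cell import manip
import cv2,numpy as np
for n in("top","side"):
    p,d=manip.camera(n); cv2.imwrite(f"pics/{n}0.png",p); np.savez(f"{n}0.npz",p=p,d=d); print(n,manip.camera_info(n))
print(manip.read_state())
E
```

```text
pics
top {'fovy': 50.48931742978227, 'cx': 318.19273164609774, 'cy': 197.46358339868277, 'eye': array([ 413.78598747,   22.94351844, 1332.45261085]), 'orientation': array([-3.05360223,  0.00513704, -1.5845084 ])}
side {'fovy': 51.165243483939555, 'cx': 319.019335205501, 'cy': 197.66681215341123, 'eye': array([1313.67980452,  589.86385426, 1157.7264382 ]), 'orientation': array([-2.39249082,  0.02005949,  2.16870097])}
{'clock': 0.1, 'joints': array([-1.20158498e+00,  3.00423466e-01,  1.52151110e+00, -1.57608349e-05,
        1.32067483e+00, -6.65813817e-02]), 'qd': array([-0.00097818, -0.00169459, -0.001682  ,  0.00196687, -0.00162379,
        0.00172242]), 'effort': array([ 9.98416290e-04, -5.32648587e+01, -3.53286052e+01,  7.09248637e-02,
        2.35428015e-02, -3.99971930e-05]), 'eef_pos': array([ 232.10153973, -498.4052072 ,  229.94204197]), 'eef_rot': array([-3.14057715e+00, -5.24136334e-05,  4.35796610e-01]), 'wrist_force': array([-0.55088746, -0.62304915,  1.03404996]), 'moment': array([-0.05044991,  0.00271778,  0.01943769]), 'finger_force': 0.0, 'finger_gap': 94.24260440987459}
```

View pics/top0.png

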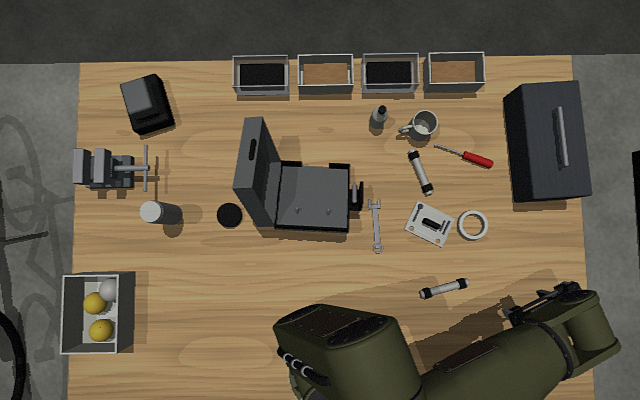

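View pics/side0.png

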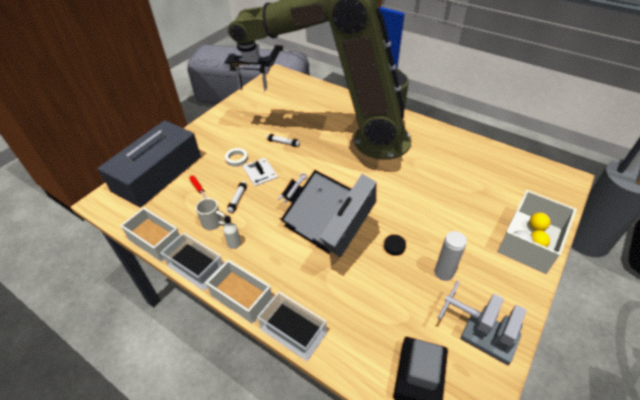

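The top view shows the case at about (300,190), with its lid upright on the left. The plate is at (430,224), the far pump at (420,172) and the near look-alike pump at (443,288). The side view agrees with this.

```bash
cat > h.py <<'E'
from cell import manip
import cv2,numpy as np
from scipy.spatial.transform import Rotation as Ro
def cam(n):
    i=manip.camera_info(n); f=200/np.tan(np.radians(i["fovy"]/2))
    return f,i["cx"],i["cy"],np.array(i["eye"]),Ro.from_euler("xyz",i["orientation"]).as_matrix()
def ray(n,uv):
    f,cx,cy,e,R=cam(n); uv=np.atleast_2d(uv).astype(float)
    return e,np.c_[(uv[:,0]-cx)/f,(uv[:,1]-cy)/f,np.ones(len(uv))]@R.T
def onz(n,uv,z):
    e,d=ray(n,uv); return e+d*((z-e[2])/d[:,2])[:,None]
def ondepth(n,uv,D):
    e,d=ray(n,uv); return e+d*np.atleast_1d(D)[:,None]
def cloud(n,D):
    v,u=np.mgrid[:400,:640]; return ondepth(n,np.c_[u.ravel(),v.ravel()],D.ravel()).reshape(400,640,3)
def proj(n,P):
    f,cx,cy,e,R=cam(n); q=(np.atleast_2d(P)-e)@R; return np.c_[f*q[:,0]/q[:,2]+cx,f*q[:,1]/q[:,2]+cy]
E
python3 - <<'E'
from h import *
for n,(a,b,c,d) in {"top":(225,500,105,305),"side":(170,400,125,260)}.items():
    z=np.load(n+"0.npz"); p=z["p"]; C=cloud(n,z["d"])
    s=790/(b-a); s=min(s,598/(d-c)); cv2.imwrite(f"pics/{n}crop.png",cv2.resize(p[c:d,a:b],None,fx=s,fy=s,interpolation=cv2.INTER_CUBIC)); print(n,s)
z=np.load("top0.npz"); C=cloud("top",z["d"])
P=C[172:225,282:345].reshape(-1,3); ok=np.isfinite(P).all(1)&(z["d"][172:225,282:345].ravel()>0); P=P[ok]
for _ in range(6):
    c=P.mean(0); nrm=np.linalg.svd(P-c,full_matrices=False)[2][2]; nrm*=np.sign(nrm[2]); r=(P-c)@nrm
    k=abs(r)<max(4,1.5*r.std()); P=P[k]
print("plane",c,nrm,len(P),r.std(),"tilt",np.degrees(np.arccos(nrm[2])),"yaw",np.degrees(np.arctan2(nrm[1],nrm[0])))
print("bench z",np.median(C[240:270,180:270,2]),np.median(C[100:130,280:340,2]))
for uv in [(298,210),(328,212),(420,172),(431,224),(443,288),(250,155),(258,130)]: print(uv,C[uv[1],uv[0]].round(1))
E
```

```text
top 2.8727272727272726
side 3.4347826086956523
plane [524.12833149  42.94116971  80.64979888] [ 0.42189222 -0.02747487  0.9062296 ] 3081 1.8141357478497295 tilt 25.0105982357675 yaw -3.726009781280173
bench z 0.8861127917522253 1.1598761120419567
(298, 210) [485.5  85.9 122. ]
(328, 212) [4.786e+02 2.000e-01 1.212e+02]
(420, 172) [ 604.1 -289.2   25.3]
(431, 224) [ 442.1 -313.2   41.3]
(443, 288) [ 248.  -347.1   23.3]
(250, 155) [613.7 194.8 293.7]
(258, 130) [688.6 181.8 246.4]
```

View pics/topcrop.png

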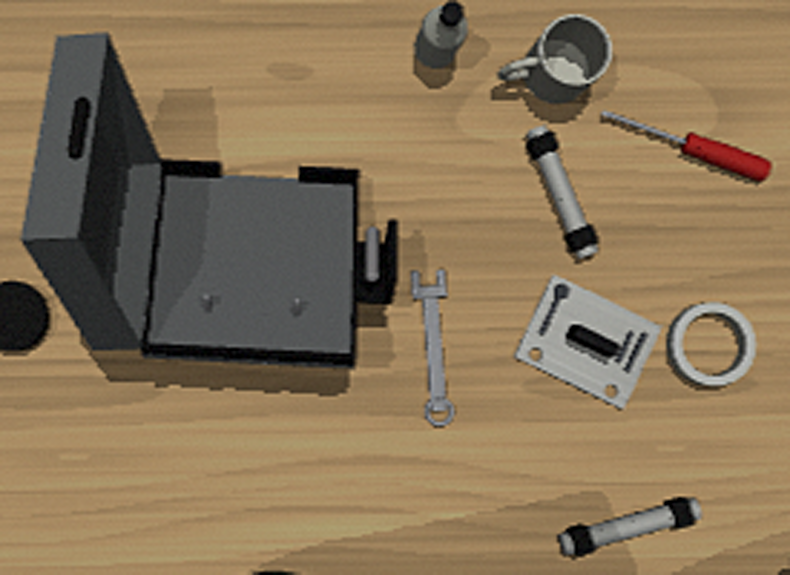

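View pics/sidecrop.png

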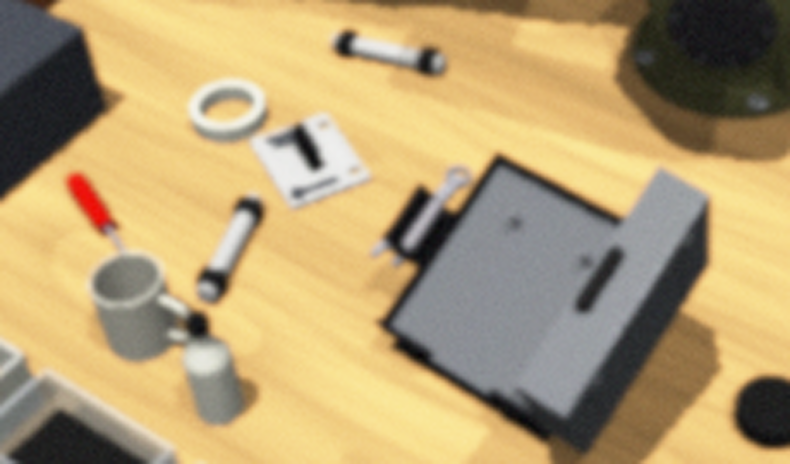

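The top crop shows the pin tips at about (208,298) and (297,304). The plate holes are at (536,354) and (611,391) on the robot side, with the handle at (591,340). The pump runs from (541,143) to (581,241). In the side crop the pins are at (514,223) and (586,262).

Run:
```python
from h import *
zt=np.load("top0.npz"); nrm=np.array([.42189,-.02747,.90623]); c=np.array([524.13,42.94,80.65])
for n,bx in {"top":(278,345,170,226),"side":(290,355,178,220)}.items():
    z=np.load(n+"0.npz"); C=cloud(n,z["d"]); H=(C-c)@nrm
    if n=="side":
        P=C[185:230,300:335].reshape(-1,3); h=((P-c)@nrm); print("side offset of plane",np.median(h), h.std())
    a,b,e,f=bx; m=np.zeros((400,640),np.uint8); m[e:f,a:b]=((H[e:f,a:b]>7)&(H[e:f,a:b]<40))
    k,l,st,ce=cv2.connectedComponentsWithStats(m)
    for i in range(1,k):
        if 2<=st[i,4]<60:
            q=C[l==i]; h=H[l==i]; v,u=np.nonzero(l==i); print(n,ce[i].round(2),st[i].tolist(),q.mean(0).round(1),"h",h.round(0).tolist())
# plate
C=cloud("top",zt["d"]); g=cv2.cvtColor(zt["p"],cv2.COLOR_BGR2HSV)
print("plate px hsv",g[235,425],"bg",g[260,425],"tube",g[172,420])
m=((g[...,1]<45)&(g[...,2]>110)).astype(np.uint8)
k,l,st,ce=cv2.connectedComponentsWithStats(m)
for i in range(1,k):
    if st[i,4]>60 and st[i,0]>395 and st[i,0]<470: print(i,st[i],ce[i].round(1))
crop=lambda n,a,b,e,f,s:cv2.resize(np.load(n+"0.npz")["p"][e:f,a:b],None,fx=s,fy=s,interpolation=cv2.INTER_NEAREST)
A=crop("top",398,458,198,250,6); B=crop("top",272,352,190,240,6); D=crop("side",305,365,170,220,6)
W=np.zeros((600,800,3),np.uint8); W[:312,:360]=A; W[:300,370:670]=D; W[300:600,310:790]=B; cv2.imwrite("pics/z.png",W)
```

```text
top [297.   209.69] [296, 208, 3, 5, 13] [486.6  88.9 119.1] h [21.0, 25.0, 17.0, 23.0, 26.0, 18.0, 15.0, 19.0, 20.0, 12.0, 17.0, 9.0, 7.0]
top [328.   211.31] [327, 209, 3, 5, 13] [4.807e+02 2.000e-01 1.201e+02] h [30.0, 23.0, 21.0, 22.0, 20.0, 21.0, 22.0, 17.0, 19.0, 17.0, 10.0, 14.0, 7.0]
top [287. 225.] [278, 225, 19, 1, 19] [442.8 116.5 136.2] h [16.0, 14.0, 10.0, 13.0, 16.0, 11.0, 14.0, 12.0, 14.0, 17.0, 16.0, 13.0, 14.0, 13.0, 16.0, 12.0, 18.0, 16.0, 11.0]
side offset of plane -2.5818610449221486 92.74411546089608
side [292.5 178. ] [292, 178, 2, 1, 2] [506.2 -98.3 127.5] h [39.0, 38.0]
side [340.67 183.  ] [330, 178, 22, 11, 39] [438.9  59.7 132.7] h [10.0, 10.0, 17.0, 7.0, 10.0, 12.0, 9.0, 9.0, 10.0, 10.0, 11.0, 10.0, 13.0, 8.0, 8.0, 14.0, 10.0, 9.0, 12.0, 9.0, 8.0, 10.0, 12.0, 9.0, 14.0, 12.0, 8.0, 8.0, 9.0, 13.0, 11.0, 15.0, 9.0, 10.0, 16.0, 14.0, 13.0, 9.0, 14.0]
side [291.   180.33] [290, 180, 3, 2, 3] [515.6 -98.2 123.7] h [39.0, 39.0, 40.0]
side [319.88 188.12] [319, 187, 3, 3, 8] [484.7   3.6 115. ] h [23.0, 15.0, 20.0, 13.0, 10.0, 17.0, 11.0, 14.0]
side [340.33 199.44] [339, 198, 3, 4, 9] [490.9  91.7 114.7] h [21.0, 22.0, 18.0, 16.0, 16.0, 15.0, 15.0, 7.0, 9.0]
plate px hsv [ 38   6 161] bg [ 17 108 166] tube [ 36   8 157]
2 [428  52  58  32 232] [453.4  67.4]
71 [402 110  36  25 206] [419.8 125.7]
116 [413 158  16  27 172] [420.7 171. ]
135 [ 404  201   51   46 1048] [429.2 223.4]
148 [459 210  29  29 266] [472.9 224.3]
182 [431 282  29  12 166] [445.2 287.4]Traceback (most recent call last):
  File "<stdin>", line 21, in <module>
ValueError: could not broadcast input array from shape (300,360,3) into shape (300,300,3)
```

```bash
cat >> h.py <<'E'
PSI=np.radians(-3.75)
def bedR(psi=PSI): return (Ro.from_euler("z",psi)*Ro.from_euler("y",np.radians(25))).as_matrix()
E
python3 - <<'E'
from h import *
R=bedR(); n=R[:,2]; c=np.array([524.13,42.94,79.7])
z=np.load("top0.npz"); g=cv2.cvtColor(z["p"],cv2.COLOR_BGR2GRAY).astype(float)
def toplane(uv,h):
    e,d=ray("top",uv); t=((c+h*n-e)@n)/(d@n); return (e+d*t[:,None]-c)@R
def edge(prof,thr):  # first crossing bright->dark
    i=np.nonzero(prof<thr)[0]
    if len(i)==0 or i[0]==0: return None
    i=i[0]; return i-1+(prof[i-1]-thr)/(prof[i-1]-prof[i])
print("vals",g[200,335:360].astype(int),g[200,270:290].astype(int),g[215:240,320].astype(int),g[150:185,335].astype(int),g[150:185,292].astype(int))
def rep(name,uvs,h):
    q=toplane(np.array(uvs),h); print(name,len(q),np.median(q,0).round(1),q.std(0).round(1), "slope dx/dy",np.polyfit(q[:,1],q[:,0],1)[0].round(3) if np.ptp(q[:,1])>20 else np.polyfit(q[:,0],q[:,1],1)[0].round(3))
thr=55
r=[(330+e,v) for v in range(178,222) if (e:=edge(g[v,330:370],thr)) is not None]; rep("right y",r,0)
l=[(290-e,v) for v in range(178,222) if (e:=edge(g[v,290:255:-1],35)) is not None]; rep("left y",l,0)
u=[(x,215+e) for x in range(300,340) if (e:=edge(g[215:240,x],thr)) is not None]; rep("upper rim z14",u,14)
d=[(x,185-e) for x in range(333,346) if (e:=edge(g[185:150:-1,x],thr)) is not None]; rep("lower right stop",d,0)
d=[(x,185-e) for x in range(285,299) if (e:=edge(g[185:150:-1,x],35)) is not None]; rep("lower left stop",d,0)
for nme,p,h in(("topL",(486.6,88.9,119.1),18),("topR",(480.7,.2,120.1),18.5),("sL",(490.9,91.7,114.7),15.5),("sR",(484.7,3.6,115),15.4)):
    print(nme,((np.array(p)-c)@R).round(1))
crop=lambda n,a,b,e,f,s:cv2.resize(np.load(n+"0.npz")["p"][e:f,a:b],None,fx=s,fy=s,interpolation=cv2.INTER_NEAREST)
A=crop("top",398,458,198,250,6); B=crop("top",262,362,160,240,6); 
W=np.zeros((600,800,3),np.uint8); W[:300,:]=0
W=np.zeros((500,1000,3),np.uint8); W[:312,:360]=A; W[:480,370:970]=B; cv2.imwrite("pics/z.png",cv2.resize(W,(800,400)))
E
```

```text
vals [ 83  85  85  86  88  85  85  88  86  85  88  85  56   5  19   7  10  67
 124 134 121  93   7  14   2] [73 73 75 73 75 80 69  0  9 48 79 77 73 75 73 75 75 76 74 75] [86 88 86 85 87 82 85 87 89 89 90 73  3 18  7 28 47 86 78 75 65 75 77 74
 69] [143 150 152 155 150 149 149 153 152 144 134 133 150  37   3   2   6   1
  26  97  84  86  86  85  87  87  84  86  83  85  87  84  85  85  87] [121 125 124 125 126 125 130 127 130 137 143   0   0   0   0   7  23  84
  75  76  76  72  74  72  74  75  74  75  74  75  75  75  76  76  75]
right y 44 [  -0.5 -100.8   -0. ] [43.4  0.5  0. ] slope dx/dy -0.003
left y 44 [-12.4 101.8  -0. ] [43.3  0.6  0. ] slope dx/dy 0.002
upper rim z14 40 [-99.6 -23.5  14. ] [ 0.4 32.6  0. ] slope dx/dy -0.0
lower right stop 13 [108.1 -74.2  -0. ] [ 0.3 11.6  0. ] slope dx/dy -0.019
lower left stop 14 [108.8  72.9  -0. ] [ 0.4 12.5  0. ] slope dx/dy 0.009
topL [-53.3  43.4  18.6]
topR [-53.8 -45.5  19.5]
sL [-47.7  46.5  16.4]
sR [-48.2 -41.8  16.5]
```

View pics/z.png

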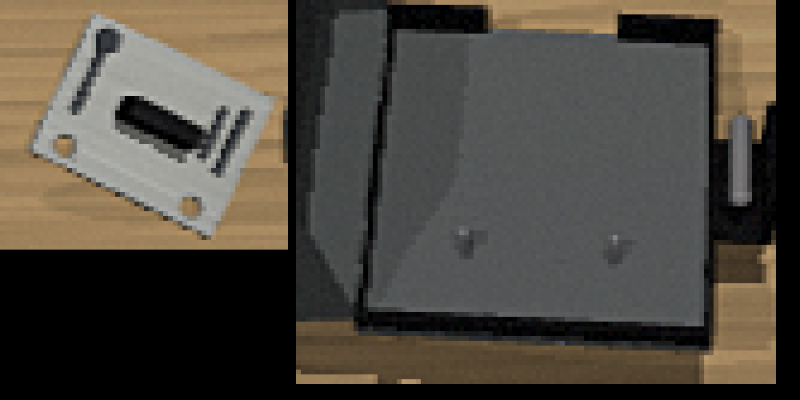

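The bed's yaw is confirmed: all four edges are parallel to within 0.02. Its origin comes out at (528,42.7,78), which matches the given height. In this crop the plate holes sit at (65,145) and (190,207), so full-image (411.5,228.2) and (437.6,241.1).

```bash
cat >> h.py <<'E'
BO=np.array([528.05,42.7,78.])
def plate(p,z=6):
    g=cv2.cvtColor(p,cv2.COLOR_BGR2HSV); m=((g[...,1]<45)&(g[...,2]>100)).astype(np.uint8); m[:,:395]=0;m[:,457:]=0;m[:198]=0;m[252:]=0
    k,l,st,ce=cv2.connectedComponentsWithStats(m); i=1+np.argmax(st[1:,4])
    cn,hi=cv2.findContours((l==i).astype(np.uint8),cv2.RETR_CCOMP,cv2.CHAIN_APPROX_NONE)
    holes=[]
    for q in cn:
        if len(q)<8: continue
    ct=max(cn,key=len)[:,0,:]; w=onz("top",ct,z)[:,:2].astype(np.float32); return w,l==i
E
python3 - <<'E'
from h import *
p=np.load("top0.npz")["p"]; w,m=plate(p); r=cv2.minAreaRect(w); print("rect",r)
H=cv2.cvtColor(p,cv2.COLOR_BGR2HSV)
# holes by saturation-weighted centroid near the seen pixels
for u,v in((411.5,228.2),(437.6,241.1)):
    a,b=int(u)-3,int(v)-3; s=np.clip(H[b:b+8,a:a+8,1].astype(float)-20,0,None); 
    yy,xx=np.mgrid[b:b+8,a:a+8]; k=((xx-u)**2+(yy-v)**2<9); s*=k
    c=((xx*s).sum()/s.sum(),(yy*s).sum()/s.sum()); print("hole",c,onz("top",[c],3).round(1))
# pump collars
for n,bx,zz in(("top",(405,440,145,200),18),("side",(220,250,178,225),14)):
    g=cv2.cvtColor(np.load(n+"0.npz")["p"],cv2.COLOR_BGR2GRAY); a,b,e,f=bx; mm=np.zeros_like(g); mm[e:f,a:b]=g[e:f,a:b]<55
    k,l,st,ce=cv2.connectedComponentsWithStats(mm)
    q=[ce[i] for i in range(1,k) if st[i,4]>15]; print(n,[st[i,4] for i in range(1,k)],np.round(q,1),onz(n,q,zz).round(1))
C=cloud("top",np.load("top0.npz")["d"]); q=C[158:185,413:429]; 
m2=((H[...,1]<45)&(H[...,2]>110)); v,u=np.nonzero(m2[163:181,408:432]); t=onz("top",np.c_[u+408,v+163],18)[:,:2]; ce,_,V=cv2.fitLine(t.astype(np.float32),cv2.DIST_L2,0,.01,.01)[:2].ravel(),0,0; print("tube dir",np.degrees(np.arctan2(ce[1],ce[0])),t.mean(0))
st=manip.read_state(); print(manip.camera_info("top")["eye"])
E
```

```text
rect ((445.06231689453125, -317.43621826171875), (130.94940185546875, 100.5342025756836), 63.90142822265625)
hole (np.float64(410.7861224489796), np.float64(227.90448979591838)) [[ 431.6 -259.7    3. ]]
hole (np.float64(437.0522565320665), np.float64(240.66429136975455)) [[ 390.9 -340.1    3. ]]
top [np.int32(2), np.int32(70), np.int32(73), np.int32(2)] [[413.  155.2]
 [426.7 187.6]] [[ 658.7 -270.9   18. ]
 [ 555.9 -310.1   18. ]]
side [np.int32(11), np.int32(16), np.int32(26)] [[232.8 206.1]
 [227.  219.5]] [[ 656.9 -270.5   14. ]
 [ 716.5 -244.    14. ]]
tube dir 22.471565 [ 606.59835848 -293.8770976 ]
[ 413.78598747   22.94351844 1332.45261085]
```

step_arm --series '[41.7,22.9,-6,-0.007,0.3,41.7,22.9,-6,-0.007,0.3,41.7,22.9,-6,-0.007,0.3,41.7,22.9,-6,-0.007,0.3,41.7,22.9,-6,-0.007,0.3,41.7,22.9,-6,-0.007,0.3,41.7,22.9,-6,-0.007,0.3,41.7,22.9,-6,-0.007,0.3,41.7,22.9,-6,-0.007,0.3,0,0,-40,0,0.3,0,0,-40,0,0.3,0,0,-30,0,0.3,0,0,0,0,0.3]' --squeeze 8

```text
clock: 1.72
eef_pos: [606.3, -291.9, 63.8]
eef_rot: [-3.138, 0.003, 0.373]
wrist_force: [0.4, 0.9, 0.9]
finger_gap: 66.0
finger_force: 0.0
```

step_arm --series '[0.7,0.9,-15,0,0.3,0,0,-16,0,0.3,0,0,0,0,0.3,0,0,0,0,0.8,0,0,0,0,1,0,0,0,0,1,0,0,0,0,1,0,0,0,0,1,0,0,0,0,1]' --squeeze 10

```text
clock: 2.85
eef_pos: [608.2, -291.7, 35.6]
eef_rot: [3.141, -0.0, 0.373]
wrist_force: [0.2, -0.9, 1.1]
finger_gap: 23.7
finger_force: 10.0
```

step_arm --series '[0,0,25,0,1,0,0,45,0,1,0,0,50,0,1,0,0,45,0,1,0,41,0,0.1415,1,0,41,0,0.1415,1,0,41,0,0.1415,1,0,41,0,0.1415,1,0,41,0,0.1415,1,0,41,0,0.1415,1,0,41,0,0.1415,1,0,41,0,0.1415,1,0,0,0,0,1,0,0,0,0,1]'

```text
clock: 4.6
eef_pos: [608.1, 36.0, 200.2]
eef_rot: [-3.141, 0.0, 1.503]
wrist_force: [1.1, -0.4, -1.5]
finger_gap: 23.3
finger_force: 10.0
```

Run:
```python
from h import *
for n in("top","side"):
    p,d=manip.camera(n); np.savez(n+"1.npz",p=p,d=d)
    s=p[100:260,220:430] if n=="top" else p[90:250,200:410]
    cv2.imwrite(f"pics/{n}1.png",cv2.resize(s,None,fx=1.9,fy=1.9))
A=[cv2.imread(f"pics/{n}1.png") for n in("top","side")]; cv2.imwrite("pics/b1.png",np.hstack(A))
s=manip.read_state(); print(s["eef_pos"],s["eef_rot"],s["finger_gap"],s["joints"])
```

```text
[608.1551744   35.36553887 200.27956223] [-3.14128854e+00  1.55065654e-04  1.50262337e+00] 23.53748810416145 [-1.97559144e-03  4.55988185e-01  1.37854219e+00 -1.39418599e-04
  1.30737599e+00  6.62337139e-02]
```

View pics/b1.png

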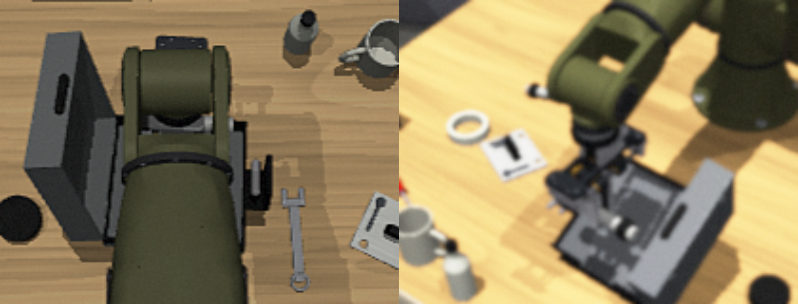

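The pump is in the grip, level and above the lower bed. Its left end is at about (625,225) in the side half. Next I lower it.

step_arm --series '[1,2,-40,0,1,0,0,-40,0,1,0,0,-30,0,1,0,0,-4,0,1,0,0,-2,0,1,0,0,-2,0,1,0,0,0,0,1]' --squeeze 4

```text
clock: 5.58
eef_pos: [609.5, 38.4, 83.2]
eef_rot: [3.14, -0.0, 1.505]
wrist_force: [0.0, 0.5, -1.6]
finger_gap: 24.2
finger_force: 4.0
```

step_arm --series '[0,0,-1,0,1,0,0,-1,0,1,0,0,-1,0,1,0,0,0,0,1]'

```text
clock: 6.08
eef_pos: [609.9, 38.4, 80.0]
eef_rot: [3.139, -0.0, 1.505]
wrist_force: [4.8, 0.9, 2.8]
finger_gap: 23.5
finger_force: 4.0
```

step_arm --series '[0,0,-1,0,1,0,0,0,0,1,0,0,0,0,0.72,0,0,0,0,0.66,0,0,1,0,0.62,0,0,5,0,0.58,0,0,20,0,0.58,0,0,40,0,0.58,0,0,50,0,0.58,0,-40,40,0,0.58,0,-55,0,0,0.3,0,-55,0,0,0.1,0,-55,0,0,0.1]'

```text
clock: 7.7
eef_pos: [608.8, -168.2, 234.9]
eef_rot: [3.142, -0.0, 1.505]
wrist_force: [0.8, -0.3, -0.3]
finger_gap: 66.2
finger_force: 0.0
```

Run:
```python
from h import *
p,d=manip.camera("side"); np.savez("side2.npz",p=p,d=d); R=bedR()
H=(cloud("side",d)-BO)@R
m=(H[...,2]>8)&(H[...,2]<34)&(H[...,0]>20)&(H[...,0]<103)&(abs(H[...,1])<95)&(d>0)
q=H[m]; print(len(q),q.mean(0),np.percentile(q,[2,98],axis=0).round(0))
cv2.imwrite("pics/s2.png",cv2.resize(p[125:265,230:430],None,fx=4,fy=4))
s=manip.read_state(); print(s["eef_pos"],s["eef_rot"],s["finger_gap"])
```

```text
265 [91.55631964 -2.78517322 22.33307761] [[ 79. -70.  14.]
 [103.  65.  31.]]
[ 608.13924587 -174.18528854  234.52920935] [-3.14129641e+00  1.39674068e-03  1.50086362e+00] 70.01213355251666
```

View pics/s2.png

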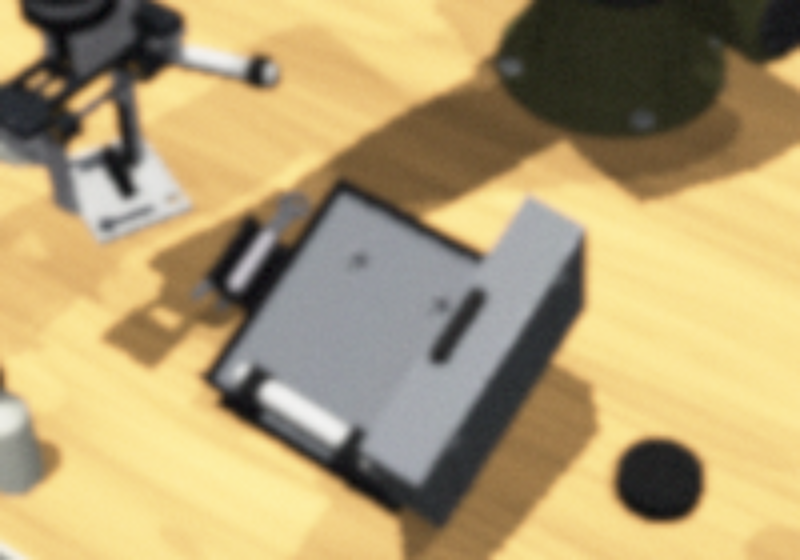

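The side view shows the pump along the lower edge, from (235,375) to (375,465), against the stops. Before choosing the plate grip height I'll check how tall the tools next to the handle are.

Run:
```python
from h import *
C=cloud("top",np.load("top0.npz")["d"]); a=np.radians(-26.5); M=np.array([[np.cos(a),-np.sin(a)],[np.sin(a),np.cos(a)]])
q=C[198:252,398:460].reshape(-1,3); l=(q[:,:2]-[445.2,-317.2])@M
for y in range(-64,65,8): print(y,[int(np.median(q[k,2])) if (k:=(abs(l[:,1]-y)<4)&(abs(l[:,0]-x)<4)).any() else 0 for x in range(-48,49,8)])
```

```text
-64 [6, 6, 5, 4, 5, 6, 5, 3, 5, 4, 4, 1, 2]
-56 [4, 5, 5, 6, 6, 7, 8, 6, 4, 8, 7, 6, 4]
-48 [3, 1, 5, 6, 8, 7, 10, 8, 9, 8, 6, 7, 7]
-40 [4, 5, 4, 6, 6, 8, 6, 12, 12, 11, 7, 4, 6]
-32 [8, 7, 7, 3, 5, 8, 8, 9, 5, 10, 6, 4, 4]
-24 [5, 4, 5, 4, 4, 11, 45, 40, 8, 6, 5, 5, 6]
-16 [4, 7, 6, 4, 6, 17, 45, 43, 7, 6, 3, 6, 6]
-8 [5, 4, 6, 6, 6, 21, 43, 45, 7, 6, 6, 6, 5]
0 [6, 6, 6, 4, 5, 14, 43, 42, 7, 4, 6, 6, 6]
8 [3, 5, 8, 7, 7, 13, 43, 42, 5, 6, 5, 7, 2]
16 [3, 7, 7, 3, 3, 16, 43, 40, 6, 6, 8, 5, 8]
24 [4, 5, 6, 6, 4, 10, 25, 9, 6, 6, 5, 5, 5]
32 [2, 6, 5, 8, 4, 7, 6, 5, 5, 6, 7, 5, 6]
40 [7, 2, 2, 7, 6, 5, 6, 8, 7, 6, 5, 6, 7]
48 [3, 2, 2, 8, 9, 10, 8, 11, 10, 11, 12, 10, 7]
56 [4, 6, 6, 7, 6, 8, 6, 6, 6, 5, 10, 10, 6]
64 [0, 3, 5, 3, 5, 4, 4, 5, 3, 2, 1, 1, 3]
```

Run:
```python
from h import *
C=cloud("top",np.load("top0.npz")["d"]); a=np.radians(-26.5); M=np.array([[np.cos(a),-np.sin(a)],[np.sin(a),np.cos(a)]])
q=C[198:252,398:460].reshape(-1,3); q=q[(q[:,2]>36)&(q[:,2]<50)]; l=(q[:,:2]-[445.2,-317.2])@M
print(len(q),q.mean(0),l.mean(0),np.percentile(l,[3,97],axis=0)); print(cv2.minAreaRect(l.astype(np.float32)))
```

```text
80 [ 445.13591414 -315.99083031   43.36633243] [-0.59688151  1.05353254] [[ -7.46671732 -22.98946729]
 [  6.28739735  23.7483041 ]]
((-0.2806072235107422, -0.05718803405761719), (49.04307556152344, 14.735466003417969), 89.99337768554688)
```

step_arm --series '[-20.4,-18.4,-10,0.147,0.15,-20.4,-18.4,-10,0.147,0.15,-20.4,-18.4,-10,0.147,0.15,-20.4,-18.4,-10,0.147,0.15,-20.4,-18.4,-10,0.147,0.15,-20.4,-18.4,-10,0.147,0.15,-20.4,-18.4,-10,0.147,0.15,-20.4,-18.4,-10,0.147,0.15,0,0,-40,0,0.2,0,0,-20,0,0.2,0,0,0,0,0.2,0,0,0,0,0.2]'

```text
clock: 9.25
eef_pos: [446.4, -314.0, 95.6]
eef_rot: [-3.141, 0.001, 2.681]
wrist_force: [0.2, 0.1, 0.4]
finger_gap: 75.1
finger_force: 0.0
```

```bash
python3 -c "
from h import *
s=manip.read_state(); print(s['eef_pos'],s['eef_rot'],s['joints'],s['finger_gap'])"
```

```text
[ 446.37339821 -313.99609611   95.6010456 ] [-3.14128761e+00  1.24418967e-03  2.68095237e+00] [-6.80131729e-01  4.39437649e-01  1.66779442e+00 -3.12341978e-05
  1.03307983e+00 -1.79027161e+00] 75.14189352173466
```

step_arm --series '[-0.8,-3,-25,0,0.2,0,0,-25,0,0.2,0,0,0,0,0.3,0,0,0,0,0.5,0,0,0,0,0.7,0,0,0,0,1,0,0,0,0,1,0,0,0,0,1]' --squeeze 15

```text
clock: 10.25
eef_pos: [445.7, -317.4, 45.9]
eef_rot: [-3.141, 0.002, 2.681]
wrist_force: [-0.5, -0.1, 6.7]
finger_gap: 49.6
finger_force: 15.0
```

step_arm --series '[0,0,20,0,1,0,0,40,0,1,0,0,50,0,1,0,0,50,0,1,0,0,35,0,1,8.2,36,0,0.0395,1,8.2,36,0,0.0395,1,8.2,36,0,0.0395,1,8.2,36,0,0.0395,1,8.2,36,0,0.0395,1,8.2,36,0,0.0395,1,8.2,36,0,0.0395,1,8.2,36,0,0.0395,1,8.2,36,0,0.0395,1,8.2,36,0,0.0395,1,0,0,-25,0,1,0,0,-25,0,1,0,0,0,0,1,0,0,0,0,1]'

```text
clock: 12.62
eef_pos: [527.5, 43.2, 190.7]
eef_rot: [3.141, 0.001, 3.076]
wrist_force: [0.5, 0.5, -2.2]
finger_gap: 49.7
finger_force: 15.0
```

Run:
```python
from h import *
s=manip.read_state(); print(s["eef_pos"],s["eef_rot"],s["finger_gap"],s["wrist_force"])
p,d=manip.camera("side"); np.savez("side3.npz",p=p,d=d); pt,dt=manip.camera("top"); np.savez("top3.npz",p=pt,d=dt)
cv2.imwrite("pics/s3.png",np.hstack([cv2.resize(p[130:250,270:370],(500,600)),cv2.resize(pt[150:250,270:350],(300,375))[:375].copy() if 0 else cv2.copyMakeBorder(cv2.resize(pt[150:250,255:355],(300,300)),0,300,0,0,cv2.BORDER_CONSTANT)]))
```

```text
[527.50113589  43.15321716 190.68136118] [3.14145653e+00 1.29284135e-03 3.07566276e+00] 49.7191681627447 [ 0.50683958  0.50374002 -2.20096029]
```

View pics/s3.png

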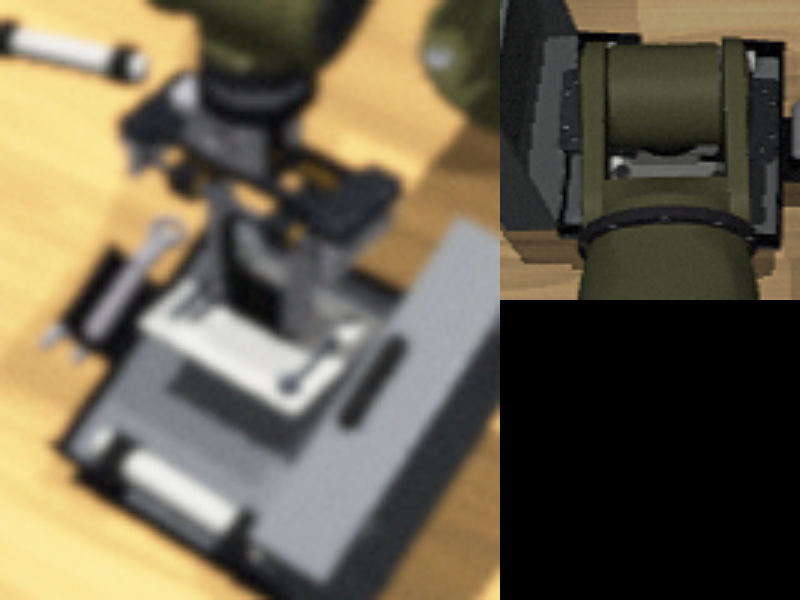

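The plate hangs over the pins, its front edge running from (145,322) to (295,410) in the side half. I'll check its tilt and centre from depth.

Run:
```python
from h import *
z=np.load("side3.npz"); p,d=z["p"],z["d"]; C=cloud("side",d); g=cv2.cvtColor(p,cv2.COLOR_BGR2HSV)
m=(g[...,1]<50)&(g[...,2]>165)&(C[...,2]>120)&(C[...,2]<180)&(abs(C[...,0]-527)<70)&(abs(C[...,1]-43)<80)
m[:180]=0
q=C[m]; a=np.radians(-3.75); M=np.array([[np.cos(a),-np.sin(a)],[np.sin(a),np.cos(a)]]); l=(q[:,:2]-[527.5,43.2])@M
A=np.c_[l,np.ones(len(l))]; s,*_=np.linalg.lstsq(A,q[:,2],rcond=None); print(len(q),"slope x,y (deg)",np.degrees(s[:2]).round(1),"z at TCP",s[2],(A@s-q[:,2]).std())
print(np.percentile(l,[1,50,99],axis=0).round(1))
```

```text
382 slope x,y (deg) [0.4 0.8] z at TCP 147.4807151481378 2.3529822264076623
[[-29.3 -63.3]
 [ 31.9  10.6]
 [ 52.7  66.4]]
```

step_arm --series '[-0.3,-0.4,-8,0,1,0,0,-8,0,1,0,0,-3,0,1,0,0,-2,0,1,0,0,0,0,1]' --squeeze 12

```text
clock: 13.35
eef_pos: [526.9, 42.8, 168.4]
eef_rot: [-3.142, -0.0, 3.076]
wrist_force: [-0.1, 0.5, -2.9]
finger_gap: 50.0
finger_force: 12.0
```

step_arm --series '[-0.5,0,-1.5,0,1,-0.5,0,-1.5,0,1,0,0,0,0,1]'

```text
clock: 13.72
eef_pos: [525.8, 42.8, 165.4]
eef_rot: [-3.142, -0.0, 3.076]
wrist_force: [-0.9, -0.2, -2.6]
finger_gap: 49.9
finger_force: 12.0
```

step_arm --series '[-0.4,0,-1.5,0,1,-0.6,0,-1.5,0,1,-0.7,0,-1.5,0,1,0,0,0,0,1]'

```text
clock: 14.22
eef_pos: [524.1, 42.8, 160.8]
eef_rot: [-3.142, -0.0, 3.076]
wrist_force: [0.1, 0.1, -2.2]
finger_gap: 50.0
finger_force: 12.0
```

step_arm --series '[-0.7,0,-1.5,0,1,-0.7,0,-1.5,0,1,-0.7,0,-1.5,0,1,0,0,0,0,1]' --squeeze 8

```text
clock: 14.72
eef_pos: [522.0, 42.8, 156.3]
eef_rot: [3.142, -0.0, 3.076]
wrist_force: [-0.4, -0.3, -2.5]
finger_gap: 50.1
finger_force: 8.0
```

step_arm --series '[-0.7,0,-1.5,0,1,-0.7,0,-1.5,0,1,0,0,-1.5,0,1,0.3,0,-1.5,0,1,0.3,0,-1.5,0,1,0,0,0,0,1]' --squeeze 4

```text
clock: 15.48
eef_pos: [521.5, 42.8, 149.0]
eef_rot: [3.142, 0.001, 3.076]
wrist_force: [0.6, -0.2, -1.4]
finger_gap: 50.2
finger_force: 4.0
```

step_arm --series '[0.5,0,-2,0,1,0.5,0,-2,0,1,0.5,0,-2,0,1,0.7,0,-2,0,1,0.7,0,-2,0,1,0,0,0,0,1]' --squeeze 3

```text
clock: 16.23
eef_pos: [523.9, 42.8, 138.6]
eef_rot: [-3.142, -0.001, 3.076]
wrist_force: [-0.4, -0.3, -2.7]
finger_gap: 50.1
finger_force: 3.0
```

```bash
cat > pl.py <<'E'
from h import *
import sys
p,d=manip.camera("side"); R=bedR(); H=(cloud("side",d)-BO)@R; g=cv2.cvtColor(p,cv2.COLOR_BGR2HSV)
m=(g[...,1]<50)&(g[...,2]>150)&(H[...,0]<60)&(H[...,0]>-75)&(abs(H[...,1])<75)&(H[...,2]<60)&(H[...,2]>-5); m[:170]=0
q=H[m]; 
A=np.c_[q[:,:2],np.ones(len(q))]; s,*_=np.linalg.lstsq(A,q[:,2],rcond=None); k=abs(A@s-q[:,2])<5; s,*_=np.linalg.lstsq(A[k],q[k,2],rcond=None)
print(k.sum(),"slope deg vs bed",np.degrees(np.arctan(s[:2])).round(1),"top z at holes, low edge",(s[2]-55*s[0]).round(1),(s[2]+33*s[0]).round(1),np.percentile(q[k],[1,50,99],axis=0).round(0).tolist())
E
python3 pl.py
```

```text
196 slope deg vs bed [-5.8 -0.6] top z at holes, low edge 23.9 14.9 [[-6.0, -63.0, 4.0], [10.0, 1.0, 17.0], [55.0, 57.0, 22.0]]
```

```bash
cat >> pl.py <<'E'
for x in range(-60,60,10):
    k=(abs(q[:,0]-x)<5); print(x,k.sum(),np.median(q[k],0).round(1) if k.any() else "")
E
python3 pl.py
```

```text
200 slope deg vs bed [-5.1 -0.4] top z at holes, low edge 22.4 14.6 [[-7.0, -63.0, 4.0], [9.0, -1.0, 17.0], [54.0, 57.0, 21.0]]
-60 0 
-50 0 
-40 9 [-39.5  48.6   5.8]
-30 5 [-31.9  51.5   9. ]
-20 0 
-10 18 [-6.  12.7 13.6]
0 73 [ 0.4  2.  15.7]
10 85 [10.4 -0.5 18. ]
20 84 [20.  -6.3 19.7]
30 102 [30.7 -2.8 21. ]
40 13 [35.5  0.4 20.6]
50 42 [52.6 -1.8 -1.4]
```

step_arm --series '[0.7,0,-2,0,1,0.7,0,-2,0,1,0.7,0,-2,0,1,0.7,0,-2,0,1,0,0,0,0,1]'

```text
clock: 16.95
eef_pos: [526.9, 42.8, 130.7]
eef_rot: [-3.142, -0.0, 3.076]
wrist_force: [-0.6, 0.5, -2.3]
finger_gap: 49.9
finger_force: 3.0
```

```bash
python3 pl.py
```

```text
360 slope deg vs bed [-8.7  0.4] top z at holes, low edge 17.1 3.6 [[-0.0, -70.0, -4.0], [26.0, -3.0, 5.0], [59.0, 52.0, 11.0]]
-60 0 
-50 0 
-40 2 [-36.3  49.9   3.9]
-30 5 [-29.8  51.9   7.7]
-20 0 
-10 0 
0 41 [ 2.4 -1.3  5.1]
10 76 [10.2 -1.2  6.5]
20 87 [ 20.1 -13.8   7. ]
30 88 [30.3 -7.3  7.1]
40 55 [37.4 -0.1  1.6]
50 53 [50.9  3.1 -0.9]
```

step_arm --series '[0,0,0,0,0.4,0,0,0,0,0.3,0,0,0,0,0.3,0,0,5,0,0.3,0,0,25,0,0.3,0,0,45,0,0.3,0,0,50,0,0.5,0,0,50,0,1,0,0,50,0,1,-50,-10,20,0,1,-50,-10,0,0,1,-50,-10,0,0,1,0,0,0,0,1]'

```text
clock: 18.62
eef_pos: [375.0, 12.5, 377.4]
eef_rot: [-3.142, 0.004, 3.075]
wrist_force: [0.8, 0.6, 0.8]
finger_gap: 1.4
finger_force: 0.0
```

```bash
python3 pl.py
python3 - <<'E'
from h import *
s=manip.read_state(); print(s["eef_pos"],s["joints"],s["eef_rot"])
p,d=manip.camera("side"); pt,dt=manip.camera("top"); np.savez("side4.npz",p=p,d=d); np.savez("top4.npz",p=pt,d=dt)
cv2.imwrite("pics/s4.png",np.hstack([cv2.resize(p[140:250,260:370],(400,400),interpolation=cv2.INTER_CUBIC),cv2.resize(pt[110:245,225:360],(400,400),interpolation=cv2.INTER_CUBIC)]))
# lid angle: points of lid from both clouds, in bed frame
R=bedR()
for n,dd in(("side",d),("top",dt)):
    H=((cloud(n,dd)-BO)@R)[dd>0]; H=H[(abs(H[:,0])<112)&(H[:,1]>100)&(H[:,1]<220)&(H[:,2]>30)&(H[:,2]<240)]
    r=np.hypot(H[:,1]-105,H[:,2]-14)
    print(n,len(H)); 
    for z in range(40,240,20):
        k=abs(H[:,2]-z)<10
        if k.sum()>5: print(z,k.sum(),np.percentile(H[k,1],[2,25,50,75,98]).round(0))
E
```

```text
769 slope deg vs bed [-0.9  1. ] top z at holes, low edge 3.9 2.5 [[-70.0, -73.0, -3.0], [-2.0, -8.0, 3.0], [58.0, 50.0, 8.0]]
-60 71 [-59.6  -5.5   3.3]
-50 81 [-50.2 -10.8   3.9]
-40 95 [-39.7  -4.1   3.7]
-30 86 [-29.8  -6.4   3.5]
-20 54 [-19.   16.6   5.1]
-10 40 [-10.2  -8.9   4.4]
0 66 [  1.  -16.7   4.8]
10 86 [ 9.9 -9.4  4.1]
20 89 [ 19.9 -11.2   3.6]
30 88 [30.6 -9.   4.1]
40 82 [38.8 -9.4  0. ]
50 41 [51.1  4.1 -1.7]
[376.36537859  12.69924204 377.01469234] [-6.36238573e-02 -1.77606498e-01  1.69304702e+00  1.30962797e-05
  1.62344808e+00 -1.56807699e+00] [3.14157222e+00 2.70401012e-03 3.07525014e+00]
side 2048
40 69 [160. 160. 161. 162. 165.]
60 66 [163. 164. 165. 166. 169.]
80 70 [166. 167. 169. 170. 172.]
100 76 [170. 171. 173. 173. 176.]
120 70 [174. 175. 176. 177. 180.]
140 90 [177. 179. 180. 181. 184.]
160 82 [181. 183. 184. 185. 187.]
180 95 [185. 186. 187. 188. 192.]
200 304 [167. 182. 188. 190. 192.]
220 1124 [144. 155. 164. 176. 191.]
top 2595
40 201 [110. 133. 154. 156. 158.]
60 215 [114. 137. 158. 160. 163.]
80 210 [117. 140. 161. 163. 166.]
100 129 [120. 132. 146. 161. 167.]
120 107 [123. 133. 144. 154. 171.]
140 100 [127. 135. 145. 154. 176.]
160 94 [130. 138. 147. 158. 180.]
180 82 [134. 140. 147. 168. 185.]
200 71 [138. 143. 163. 178. 192.]
220 1365 [142. 153. 166. 179. 190.]
```

View pics/s4.png

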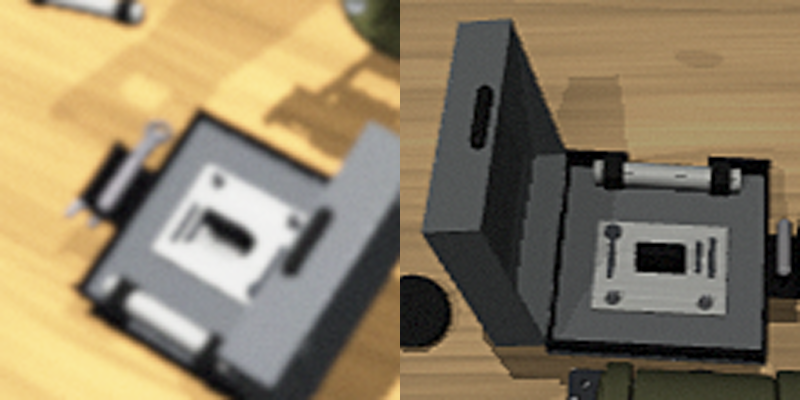

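The plate lies flat on the bed with a dark pin showing in each hole, at (613,297) and (705,301). The pump is along the lower stops. The lid's outer face leans back about 10.6°, so its angle is roughly 1.755 rad. Next I plan the lid swing.

Run:
```python
from h import *
R=bedR(); W=lambda y,z,x=0:BO+R@np.array([x,y,z])+[0,0,25]
P=lambda t,d=157:(105-d*np.cos(t)+50*np.sin(t)+12.5,14+d*np.sin(t)+50*np.cos(t))
print("start",W(222,175).round(1),"at1.5",W(*P(1.5)).round(1))
T=[1.5,1.43,1.36,1.28,1.2,1.12,1.04,.96,.88,.8,.72,.64,.56,.48,.4,.33,.26,.2,.15,.11]
Q=np.array([W(*P(t)) for t in T]); print(np.diff(Q,axis=0).round(1).tolist()); print(Q[-1].round(1),"shut",W(*P(0)).round(1))
```

```text
start [616.4 259.4 261.6] at1.5 [611.7 193.8 260.8]
[[0.2, -11.3, 2.1], [-0.1, -11.4, 1.4], [-0.5, -13.1, 0.7], [-1.0, -13.1, -0.3], [-1.4, -13.0, -1.2], [-1.9, -12.9, -2.2], [-2.3, -12.6, -3.1], [-2.7, -12.3, -4.0], [-3.1, -11.8, -4.9], [-3.4, -11.3, -5.8], [-3.8, -10.8, -6.6], [-4.1, -10.1, -7.3], [-4.4, -9.4, -8.1], [-4.7, -8.7, -8.8], [-4.3, -6.9, -8.2], [-4.4, -6.3, -8.6], [-3.9, -4.8, -7.7], [-3.3, -3.6, -6.6], [-2.7, -2.6, -5.4]]
[560.    7.5 176.4] shut [552.5   1.5 161. ]
```

step_arm --series '[0,0,20,0,1,24,27,0,0,1,24,27,0,0,1,24,27,0,0,1,24,27,0,0,1,24,27,0,0,1,24,27,0,0,1,24,27,0,0,1,24,27,0,0,1,24,27,0,0,1,24,8,0,0,1,0,0,0,0,1]'

```text
clock: 20.27
eef_pos: [618.3, 264.8, 392.8]
eef_rot: [-3.14, -0.003, 3.076]
wrist_force: [-0.5, 0.6, -0.6]
finger_gap: 0.6
finger_force: 0.0
```

step_arm --series '[-1,0,-40,0,1,-1,0,-45,0,1,0,0,-46,0,1,0,0,0,0,1,0,0,0,0,1]'

```text
clock: 20.9
eef_pos: [615.3, 264.0, 267.4]
eef_rot: [3.14, 0.002, 3.076]
wrist_force: [-0.7, 0.5, 1.1]
finger_gap: 0.3
finger_force: 0.0
```

step_arm --series '[-0.7,-10,0,0,1,-0.7,-10,0,0,1,-0.7,-10,0,0,1,-0.7,-10,0,0,1,-0.7,-10,0,0,1,-0.7,-10,0,0,1,-0.7,-10,0,0,1]'

```text
clock: 21.78
eef_pos: [610.0, 193.2, 265.0]
eef_rot: [3.141, 0.0, 3.076]
wrist_force: [1.6, 3.6, 3.2]
finger_gap: 0.6
finger_force: 1.8
```

step_arm --series '[0.8,-11.3,1,0,1,0.4,-11.4,0,0,1,-0.5,-13,0,0,1,-1,-13,-1,0,1,-1.4,-13,-2,0,1,-1.9,-13,-3,0,1,-2.3,-12.6,-3.5,0,1,-2.7,-12.3,-4,0,1,-3.1,-11.8,-4.9,0,1,-3.4,-11.3,-5.8,0,1]'

```text
clock: 23.02
eef_pos: [594.7, 70.3, 241.3]
eef_rot: [-3.141, -0.0, 3.076]
wrist_force: [1.1, 0.4, 3.1]
finger_gap: 0.3
finger_force: 0.9
```

step_arm --series '[-3.8,-10.8,-6.5,0,1,-4,-10,-7,0,1,-4.4,-9.4,-8,0,1,-4.7,-8.7,-8.5,0,1,-4.3,-6.9,-8,0,1,-4.4,-6.3,-8.5,0,1,-3.9,-4.8,-7.5,0,1,-3.3,-3.6,-6.5,0,1]'

```text
clock: 24.02
eef_pos: [561.8, 10.4, 180.7]
eef_rot: [3.142, -0.0, 3.076]
wrist_force: [0.8, 0.0, 0.2]
finger_gap: 0.6
finger_force: 0.2
```

step_arm --series '[-2,-4,-4,0,1,-2,-3,-4,0,1,-1.5,-1,-3,0,1,0,0,0,0,1]'

```text
clock: 24.52
eef_pos: [557.6, 3.2, 171.8]
eef_rot: [3.14, 0.004, 3.076]
wrist_force: [1.1, 4.9, 10.2]
finger_gap: 0.4
finger_force: 5.0
```

step_arm --series '[-0.9,0,-2,0,1,-0.9,0,-2,0,1,-0.9,0,-2,0,1,0,0,0,0,1]'

```text
clock: 25.02
eef_pos: [554.8, 1.9, 165.6]
eef_rot: [-3.14, 0.003, 3.076]
wrist_force: [1.4, -5.0, 7.8]
finger_gap: 0.5
finger_force: 4.2
```

step_arm --series '[-0.9,0,-2,0,1,-0.9,0,-2,0,1,0,0,0,0,1,0,0,0,0,1]'

```text
clock: 25.52
eef_pos: [553.8, 2.0, 162.9]
eef_rot: [-3.141, 0.006, 3.076]
wrist_force: [1.2, -2.6, 18.1]
finger_gap: 0.7
finger_force: 8.5
```

step_arm --series '[-0.5,0,-2,0,1,0,0,0,0,1,0,0,0,0,1,0.9,0,2,0,1,2,0,10,0,1,0,0,40,0,1,-20,0,50,0,1,-55,0,20,0,1,-60,0,10,0,1,-40,-40,0,0,1,0,-55,0,0,1,0,-55,0,0,1,0,0,0,0,1]'

```text
clock: 27.15
eef_pos: [379.1, -149.9, 290.1]
eef_rot: [3.142, -0.001, 3.071]
wrist_force: [-0.7, -0.4, -0.2]
finger_gap: 0.5
finger_force: 0.0
```

Run:
```python
from h import *
R=bedR(); ims=[]
for n in("side","top"):
    p,d=manip.camera(n); H=((cloud(n,d)-BO)@R)[d>0]; k=(abs(H[:,0])<95)&(H[:,1]<90)&(H[:,1]>-90)&(H[:,2]>30)&(H[:,2]<110); q=H[k]
    A=np.c_[q[:,:2],np.ones(len(q))]; s,*_=np.linalg.lstsq(A,q[:,2],rcond=None); print(n,len(q),s.round(4),np.median(q[:,2]))
    ims.append(cv2.resize(p[90:270,200:420],(400,327)))
cv2.imwrite("pics/end.png",np.hstack(ims)); print(manip.read_state()["eef_pos"])
```

```text
side 2747 [1.1000e-03 3.0000e-04 6.2159e+01] 62.12218447233061
top 3594 [-6.00000e-04  5.00000e-04  6.50149e+01] 64.92070497959382
[ 379.42468346 -147.40653193  290.13784314]
```

View pics/end.png

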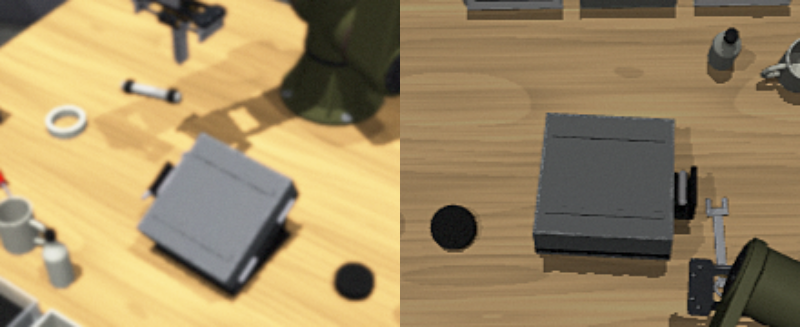

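The lid is shut and flat: its slope is at most 0.0005 rad across the width, and its outer face is about 64 mm above the bed. In the top half it spans (535–675, 113–258). The bystanders in view haven't moved and the robot is clear.

```bash
python3 -c "
from cell import manip
print(manip.sign_off())"
```

```text
the job is handed in; nothing more can be done
None
```

The job is handed in at about 27 s: the pump lies along the lower stops, the plate hangs on both pins, the lid is shut and held by its catch, and I touched none of the other things on the bench.

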